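# Make the hardness tester safe and offer up its guard flap to the hinge

## Robot

A 7-joint arm with a two-finger parallel gripper is mounted at the origin on the work surface. World frame = base frame: x ahead of the robot, y to its left, z up, the work surface at z = 0. Lengths are in m, angles in rad, forces in N, time in s.
With the tool pointing down it reaches from about 0.425 to 0.8 m from the base axis. Payload 8.3 kg.
Tool frame: the origin (TCP) lies midway between the tips of the shut fingers; the grasp point (between the pads) lies 19 mm behind it; z points along the fingers, y is the line along which they close (so a half turn about z gives the same grasp; the last joint's range is limited). The gripper opens to 85 mm and grips with 20 to 120 N. Pads are 22 mm wide; open, the fingers measure 114 mm over their backs; the gripper's body (76 mm by 85 mm) begins 54 mm behind the grasp point. The pads swing forward as they close: fully open they stand 13 mm farther back than shut.
Start: joints at [1.279, 0.383, 0.016, 1.37, -0.006, 1.388, -0.046], TCP at [0.142, -0.609, 0.231] pointing down, gripper open.
Joint ranges: [-2.95, 2.95], [-0.25, 2.06], [-1.52, 1.56], [0.18, 2.33], [-1.44, 4.58], [0.02, 2.06], [-3.01, 3.01]. Speed limits (rad/s): [2.39, 2.39, 3.01, 3.01, 3.14, 3.14, 3.14].

## Interface

Orientations are given as a rotation vector (axis times angle).
In Python, from bench import bot gives the robot as it stands.
- The arm moves only by the shell command python3 -m crank 'ROWS' [FORCE]. ROWS is JSON, a list of rows, each a list of 3 entries, a list of its own where there are three numbers: the turn, a rotation vector about the tool's x, y, z in rad, then the shift along the tool's x, y, z in m, then the opening, from 0 (shut) to 1 (fully open). A call has 1 to 12 rows; each row is the pose to reach, as a shift and turn from the pose commanded when the call began, along the tool's axes at that moment; what a row does not reach only later rows make up. A row lasts 1/12 s, in which the tool goes at most 41.7 mm and 7.16 degrees, less where a joint would pass 70% of its speed; a pose out of reach is approached as far as the arm can. A call with a gripper value outside its range is refused whole. The fingers move at their own pace and stop on an object; FORCE is the grip in N (left out, the last holds). Time passes only in rows, so rows that repeat a pose let the fingers close. It gives the time, the measured TCP pose, the force, the opening and the grip force at its end, in the units of the state.
- bot.observe(): the state, without advancing time (a new reading comes with each control period).
- bot.grab_frame(name): name is "scene" or "side" or "wrist"; returns (picture, depth): 384x512x3 uint8, blue, green, red; 384x512 float32, m along the optical axis (not along the pixel's ray), 0 where there is no reading.
- bot.calibration(name): a dict with "mtx" (3x3 intrinsics, pixels), "rvec" (rotation vector, rad) and "tvec" (3), from world to camera coordinates, as OpenCV has them; the wrist camera has in their place "hand_eye" (4x4, takes a point from camera to tool coordinates, whose origin is the TCP and whose axes are the flange's). Camera axes: x right, y down, z forward; pixel columns grow to the right and rows downward; lengths in m; the calibration is good to about 2 mm. A picture is of the moment at which its call begins: read the wrist's pose just before it. calibration takes no time and is no camera call.
- bot.finish_job(): hands the job in; it is judged then, once.
Trained networks look in the newest picture that a camera, given by its name, has taken for a name from the list of things; names that differ only in an ending like _2 or _b are one class to them, and where a whole thing is asked for, a point or a joint stands for the part that bears it (a point fixed in the world has none). Each returns a list of dicts, best first, with "score" (0 to 1); they miss things now and then, are a little off and sometimes report something else, mostly with a low value. They report only what shows in the picture. A call takes as long as a camera call. They do not tell look-alikes from the thing itself.
- bot.find_in(camera, name): "box" ([left, top, width, height] in pixels, round what is visible of it).
- bot.masks_of(camera, name): "pixels" (384x512 bool, what is visible of it) and "box" ([left, top, width, height] in pixels, round what is visible of it).
- bot.place_of(camera, name): "location" ([column, row] in pixels: a listed point, or the origin of a listed thing).
The state is a dict: "time_s": time; "qpos": joint angles; "joint_velocities": joint speeds; "joint_efforts": joint torques, N m; "position": TCP position; "ee_rot": TCP orientation; "force": force on the tool from outside, world axes, zero at the start; "moment": the same for the moment, N m; "finger_gap": finger opening in m; "grip_force": force on a finger pad.
Only numpy, scipy, OpenCV 4.12 (cv2) and the standard library are available. Lean on these libraries where they do the work, as an engineer would, in place of code of your own. Each camera call takes 0.05 s, during which the arm holds its last target. There are 200 camera calls.

## Task

First turn the black test-force knob fully anticlockwise to its stop. Then lift the blue guard flap by its yellow grip and bring its hinge knuckle, level, into the gap between the two fixed knuckles on the white mount, so the holes line up for the waiting pin to be pushed straight through. Finish while still holding the flap there, carried by the gripper alone and not pressed against the mount; leave everything else in place.

Things in the scene. Friction and masses are not known exactly. Their poses are not given: they have to be found in the camera images.
- mount: White block fixed to the bench, 120 x 140 mm, 84 high, fixed hinge half on its robot-side edge. Origin: on the bench under the middle of the hinge axis; x into the block (away from robot), y along the axis, z up. Block starts at x 16 mm; a black disc (64 across, top 96 mm up) lies on it at x 100. A brass pin waits in the +y knuckle, sticking out 41 mm; leave it.
- mount_hole (a point): Middle of the fixed hinge axis, 95 mm above the bench; axes as mount. Two steel knuckles, 22 mm across, 30 long, 12 mm holes, leave a 46 mm gap (y -23 to 23), open above, below and towards the robot; a steel leaf's edge closes it 14 mm behind the axis. The flap's knuckle belongs here: 3 mm spare at each end and behind; nothing below carries it.
- leaf: Loose guard flap lying flat, about 0.35 kg: blue panel 150 x 110 x 6 mm (x -85 to 65, y -55 to 55), steel hinge strip and knuckle on its +x edge, yellow grip. Origin: on the underside below the grip; z up. Finished pose: level, x and y axes along those of mount, panel on the mount's robot side, underside 84 mm above the bench.
- leaf_hole (a point): Middle of the flap's knuckle hole, at x 80, y 0, z 11 mm of leaf; axes as leaf (y along the hole). The steel knuckle is 22 mm across, 40 mm long (y -20 to 20), hole 12 mm; a 40 mm wide tab joins it to the panel.
- leaf_grip (a point): Point to pinch on the flap's yellow grip, 33 mm above its underside; axes as leaf. The grip is an upright block 14 mm (x) by 60 mm (y), from 6 to 48 mm above the underside, over the balance point: best pinched across x.
- console: White control box 120 x 130 mm, 50 high, fixed to the bench, the black test-force knob on the middle of its top. Origin: centre of its underside. Console and flap lie one to each side of the mount; which is left and which is right varies.
- knob (a joint): Angle of the test-force knob, rad: 0 at its anticlockwise end stop (seen from above), growing clockwise to 2.4. It starts between 0.7 and 1.3, turns stiffly (about 0.03 N m) and stays where it is left.
- knob_grip (a point): On the knob's upright axis at the height to grip, 87 mm above the bench; turns with the knob. The knob's bar is 42 mm long (point x), 14 mm wide (point y), top 94 mm above the bench, standing 30 mm above a 44 mm disc; a white mark on its -x end.
- test_block: Bystander: steel disc 64 mm across, 16 high. Origin: centre of its underside.
- tray: Bystander: open grey plastic tray 110 x 150 x 35 mm. Origin: centre of its underside.
- coupon_a: Bystander: brass disc 36 mm across, 20 high, in the tray. Origin: centre of its underside.
- coupon_b: Bystander: aluminium block 35 x 50 x 18 mm, in the tray. Origin: centre of its underside.
- driver: Bystander: red-handled screwdriver, 200 mm long, lying. Origin: at bench level under its middle; it lies along its x.
- oil: Bystander: white bottle with red cap, 52 mm across, 130 high. Origin: centre of its underside.
- brush: Bystander: wooden-handled brush, 200 mm long, lying. Origin: at bench level under its middle; it lies along its x.
Not all that is in view belongs to the job. What is shaped like the console but turquoise is not meant. Several things have the shape of the leaf; the one meant has the colours described above.

How it is judged:
By the outcome, as a careful person would: the job done as asked, in the order asked, and still so for the second after the job is handed in, while the arm keeps its last pose, push and grip.
It also fails if it takes over 64 s, if anything falls off the work surface, if the arm or the gripper's body presses on something with over 40 N, if the wrist force passes 120 N, or if a joint passes its speed limit or range.

## Working session

There is one attempt and no reset: what is moved stays moved. The work goes in short steps, Python scripts to look and compute and a shell command to move; the robot and the scene stay as the last step left them, time stands still between calls to the robot, and variables do not carry over. Pictures are saved under pics/ and viewed, at most 10 in all, crops included, and the job is handed in when it is done.

```bash
ls; mkdir -p pics; cat > h.py <<'E'
import numpy as np, cv2
from bench import bot
from scipy.spatial.transform import Rotation as R
def cam(name):
    """K, T_world_from_cam ; reads pose now"""
    c=bot.calibration(name); K=np.array(c["mtx"]); T=np.eye(4)
    if "hand_eye" in c:
        s=bot.observe(); W=np.eye(4); W[:3,:3]=R.from_rotvec(s["ee_rot"]).as_matrix(); W[:3,3]=s["position"]
        return K, W@np.array(c["hand_eye"])
    T[:3,:3]=R.from_rotvec(np.ravel(c["rvec"])).as_matrix(); T[:3,3]=np.ravel(c["tvec"])
    return K, np.linalg.inv(T)
def cloud(K,T,d):
    v,u=np.mgrid[:d.shape[0],:d.shape[1]]
    p=np.stack([(u-K[0,2])/K[0,0]*d,(v-K[1,2])/K[1,1]*d,d],-1)
    p=p@T[:3,:3].T+T[:3,3]; p[d<=0]=np.nan
    return p
def ray_z(K,T,px,z):
    r=T[:3,:3]@np.array([(px[0]-K[0,2])/K[0,0],(px[1]-K[1,2])/K[1,1],1]); o=T[:3,3]
    return o+r*(z-o[2])/r[2]
def proj(K,T,p):
    q=np.linalg.inv(T)@np.append(p,1); q=K@q[:3]; return q[:2]/q[2]
E
python3 - <<'E'
from h import *
print({k:np.round(v,3) for k,v in bot.observe().items()})
for n in ("scene","side","wrist"):
    K,T=cam(n); im,d=bot.grab_frame(n); np.savez(f"{n}0.npz",im=im,d=d,K=K,T=T); cv2.imwrite(f"pics/{n}0.png",im)
    print(n,np.round(T,3).tolist(),K[0,0])
    for t in ("mount","leaf","console","knob_grip","leaf_grip","leaf_hole","mount_hole"):
        r=bot.place_of(n,t); print(t,[(np.round(x["location"],1).tolist(),round(x["score"],2)) for x in r])
E
```

```text
pics
{'time_s': np.float64(0.0), 'qpos': array([ 1.279,  0.384,  0.016,  1.371, -0.006,  1.388, -0.046]), 'joint_velocities': array([-0.001,  0.001, -0.   ,  0.   , -0.   , -0.001,  0.   ]), 'joint_efforts': array([ 0.0000e+00, -6.2760e+01,  8.4400e-01, -3.7182e+01,  1.7000e-02,
        1.4000e-02,  0.0000e+00]), 'position': array([ 0.142, -0.608,  0.23 ]), 'ee_rot': array([-3.119, -0.359,  0.   ]), 'force': array([-0.451,  1.06 ,  0.651]), 'moment': array([-0.014, -0.02 , -0.002]), 'grip_force': np.float64(0.0), 'finger_gap': np.float64(0.085)}
scene [[-0.878, 0.274, -0.392, 0.978], [0.478, 0.499, -0.723, 0.921], [-0.003, -0.822, -0.569, 0.846], [0.0, 0.0, 0.0, 1.0]] 380.8525725624423
mount [([205.0, 235.4], 0.56)]
leaf [([294.9, 284.0], 0.74), ([376.8, 274.5], 0.72), ([271.5, 218.9], 0.72)]
console [([221.5, 178.6], 0.78), ([255.2, 156.3], 0.75)]
knob_grip [([257.7, 141.0], 0.59), ([224.0, 163.3], 0.44)]
leaf_grip [([294.3, 280.1], 0.97), ([202.8, 235.2], 0.62), ([376.1, 266.6], 0.6)]
leaf_hole [([267.4, 282.0], 0.66), ([397.5, 268.2], 0.56), ([193.2, 162.2], 0.15)]
mount_hole [([200.4, 213.5], 0.78)]
side [[0.979, -0.147, 0.139, 0.243], [-0.202, -0.736, 0.646, -0.993], [0.008, -0.661, -0.75, 1.207], [0.0, 0.0, 0.0, 1.0]] 415.4500788280244
mount [([307.9, 198.6], 0.65)]
leaf [([192.2, 138.7], 0.94), ([250.1, 141.8], 0.85)]
console [([207.1, 316.2], 0.64), ([266.9, 271.1], 0.63)]
knob_grip [([266.2, 259.4], 0.68), ([206.5, 298.7], 0.66)]
leaf_grip [([251.1, 137.1], 0.89), ([194.2, 134.4], 0.88), ([266.7, 272.4], 0.17)]
leaf_hole [([268.2, 146.7], 0.96), ([177.2, 135.4], 0.63)]
mount_hole [([308.1, 180.4], 0.86)]
wrist [[0.226, -0.936, -0.269, 0.209], [-0.974, -0.217, -0.062, -0.593], [0.0, 0.276, -0.961, 0.374], [0.0, 0.0, 0.0, 1.0]] 325.1302898079948
mount []
leaf []
console [([98.4, 59.0], 0.79)]
knob_grip [([47.8, 47.2], 0.65)]
leaf_grip []
leaf_hole []
mount_hole []
```

```bash
python3 - <<'E'
import cv2
a=cv2.imread("pics/scene0.png");b=cv2.imread("pics/side0.png")
cv2.imwrite("pics/s0z.png",cv2.resize(a[100:340,130:450],(800,600),interpolation=cv2.INTER_CUBIC))
cv2.imwrite("pics/d0z.png",cv2.resize(b[90:360,120:440],(711,600),interpolation=cv2.INTER_CUBIC))
E
```

```text
(no output)
```

View pics/s0z.png

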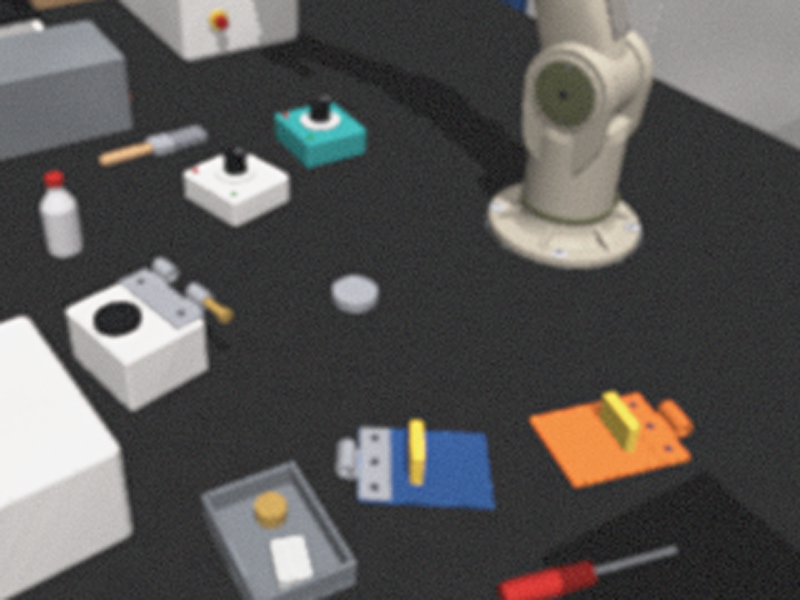

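View pics/d0z.png

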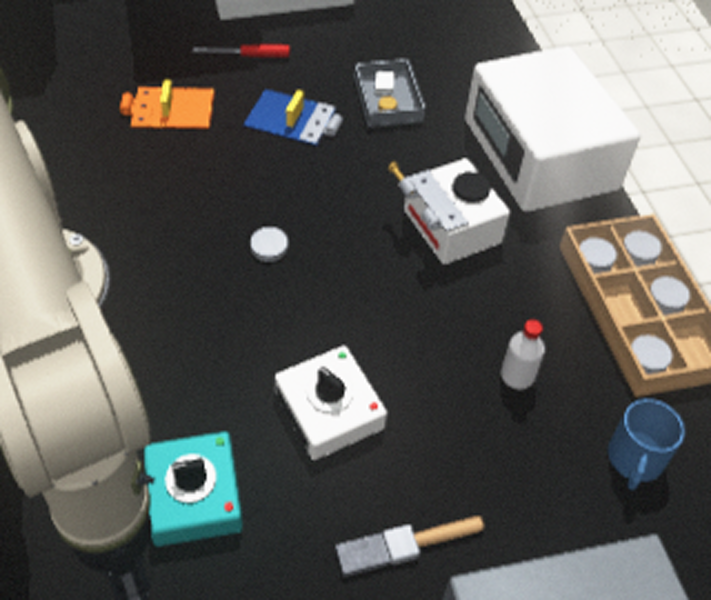

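The scene view shows the white console at about (224,174), the blue flap at (294,282) and the mount at (205,235). The side view has the same things at about (267,271), (250,140) and (308,198). The turquoise box and orange flap are decoys.

```bash
python3 - <<'E'
from h import *
S={n:dict(np.load(f"{n}0.npz")) for n in("scene","side")}
pts={"scene":{"knob":((224,163.3),.087),"con":((221.5,178.6),0),"grip":((294.3,280.1),.033),"lhole":((267.4,282),.011),"mhole":((200.4,213.5),.095),"m":((205,235.4),0)},
"side":{"knob":((266.2,259.4),.087),"con":((266.9,271.1),0),"grip":((251.1,137.1),.033),"lhole":((268.2,146.7),.011),"mhole":((308.1,180.4),.095),"m":((307.9,198.6),0)}}
for k in pts["side"]:
    print(k,[np.round(ray_z(S[n]["K"],S[n]["T"],*pts[n][k])[:2],4) for n in S])
for n in S:
    s=S[n];P=cloud(s["K"],s["T"],s["d"]);
    # horizontal rects: blue panel, mount top(z .084), console top (.05)
    hsv=cv2.cvtColor(s["im"],cv2.COLOR_BGR2HSV)
    def rect(m,l):
        q=P[m][:,:2].astype(np.float32)
        if len(q)<10: print(l,'few');return
        (c,sz,a)=cv2.minAreaRect(q*1000); print(n,l,np.round(c),np.round(sz),round(a,1),len(q),"z",np.round(np.median(P[m][:,2]),4))
    z=P[...,2]
    def near(c,r): return np.hypot(P[...,0]-c[0],P[...,1]-c[1])<r
    blue=(hsv[...,0]>100)&(hsv[...,0]<130)&(hsv[...,1]>120)&(z<.05)
    for k,zz,tol,r in (("grip",.006,.02,.13),):
        c=ray_z(s["K"],s["T"],*pts[n][k]); rect(blue&near(c,r),"blue")
    c=ray_z(s["K"],s["T"],*pts[n]["con"]); rect(near(c,.11)&(abs(z-.05)<.008)&(s["im"].min(-1)>120),"console")
    c=ray_z(s["K"],s["T"],*pts[n]["mhole"]); rect(near(c,.2)&(abs(z-.084)<.006)&(s["im"].min(-1)>60),"mounttop")
    rect(near(c,.2)&(abs(z-.096)<.006)&(s["im"].max(-1)<50),"disc")
E
```

```text
knob [array([ 0.433 , -0.3052]), array([ 0.4177, -0.3207])]
con [array([ 0.4353, -0.3333]), array([ 0.4239, -0.3127])]
grip [array([0.5066, 0.3134]), array([0.4928, 0.3104])]
lhole [array([0.5667, 0.2655]), array([0.5565, 0.2614])]
mhole [array([ 0.6481, -0.0297]), array([ 0.6377, -0.0301])]
m [array([ 0.64  , -0.0274]), array([ 0.6443, -0.0382])]
scene blue [473. 326.] [124. 116.] 55.5 996 z 0.006
scene console [ 428. -319.] [123. 134.] 16.2 408 z 0.0497
scene mounttop [702. -12.] [147. 144.] 12.4 775 z 0.0846
scene disc [740.   0.] [53. 46.] 70.1 141 z 0.096
side blue [485. 323.] [129. 149.] 55.9 395 z 0.0005
side console [ 423. -325.] [119. 131.] 14.9 1076 z 0.0465
side mounttop [697. -15.] [142. 150.] 12.3 581 z 0.0829
side disc [720. -28.] [15. 49.] 39.5 15 z 0.0924
```

```bash
cat >> h.py <<'E'
def delta(p,yaw=None,level=True):
    """turn and shift (tool axes) to reach world TCP p, tool down, tool-y heading yaw (mod pi, nearest)"""
    s=bot.observe(); R0=R.from_rotvec(s["ee_rot"]).as_matrix()
    if yaw is None: yaw=np.arctan2(R0[1,1],R0[0,1])
    best=None
    for k in (0,1):
        y=yaw+k*np.pi; Y=np.array([np.cos(y),np.sin(y),0]);Z=np.array([0,0,-1.]);X=np.cross(Y,Z)
        w=R.from_matrix(R0.T@np.stack([X,Y,Z],1)).as_rotvec()
        if best is None or np.linalg.norm(w)<np.linalg.norm(best): best=w
    print("turn",np.round(best,4),"shift",np.round(R0.T@(np.array(p)-s["position"]),4),"q7",np.round(s["qpos"],3),"t",s["time_s"])
E
python3 -m crank '[[[0,0,0],[0.342,-0.217,0.01],1],[[0,0,0],[0.342,-0.217,0.01],1],[[0,0,0],[0.342,-0.217,0.01],1],[[0,0,0],[0.342,-0.217,0.01],1],[[0,0,0],[0.342,-0.217,0.01],1],[[0,0,0],[0.342,-0.217,0.01],1],[[0,0,0],[0.342,-0.217,0.01],1],[[0,0,0],[0.342,-0.217,0.01],1],[[0,0,0],[0.342,-0.217,0.01],1],[[0,0,0],[0.342,-0.217,0.01],1],[[0,0,0],[0.342,-0.217,0.01],1],[[0,0,0],[0.342,-0.217,0.01],1]]'
python3 - <<'E'
from h import *
n="wrist"
K,T=cam(n); im,d=bot.grab_frame(n); np.savez(f"w1.npz",im=im,d=d,K=K,T=T); cv2.imwrite(f"pics/w1.png",im)
for t in("knob_grip","console"): print(t,[(np.round(x["location"],1).tolist(),round(x["score"],2)) for x in bot.place_of(n,t)])
P=cloud(K,T,d);z=P[...,2]
for m,l in((z>.08)&(z<.1),"bar"),((abs(z-.064)<.006)&(im.max(-1)<90),"disc"),((abs(z-.05)<.006)&(im.min(-1)>100),"top"):
    q=P[m][:,:2].astype(np.float32)*1000
    if len(q)>10:print(l,len(q),cv2.minAreaRect(q),np.median(P[m],0))
print(bot.observe()["position"],bot.observe()["force"])
E
```

```text
time_s: 2.2
position: [0.4272, -0.3177, 0.2214]
ee_rot: [-3.12, -0.366, -0.001]
force: [0.1, -0.8, -0.1]
finger_gap: 0.0854
grip_force: 0.0
knob_grip [([258.6, 189.5], 0.62)]
console [([292.3, 338.8], 0.89), ([260.9, 166.3], 0.6), ([255.6, 186.9], 0.37)]
bar 852 ((424.9394226074219, -321.24774169921875), (14.445313453674316, 41.63665008544922), 35.271759033203125) [ 0.42634058 -0.3206839   0.09314808]
disc 672 ((426.1199035644531, -322.7314453125), (41.712738037109375, 39.282989501953125), 48.863059997558594) [ 0.4331981  -0.31831851  0.0635918 ]
top 12484 ((354.60687255859375, -351.24957275390625), (286.6959228515625, 142.467529296875), 23.03211212158203) [ 0.4335679  -0.31967118  0.04959447]
[ 0.42464498 -0.32108002  0.22129786] [0.36709262 0.53109904 0.04824173]
```

View pics/w1.png

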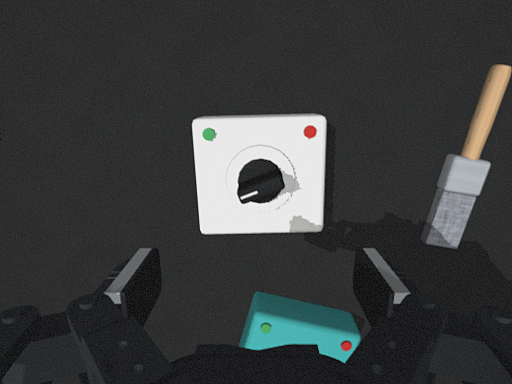

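The wrist view shows the white console with the knob at about (261,181). The bar's white mark points left and down, to (247,195), and the turquoise decoy is at the bottom. I'll average several frames next, because the pose readings are noisy.

```bash
cat >> h.py <<'E'
def avgpose(n=8):
    """n wrist frames; mean pose -> T cam, frames"""
    c=bot.calibration("wrist"); ps=[];rs=[];F=[]
    for i in range(n):
        s=bot.observe(); ps.append(s["position"]); rs.append(s["ee_rot"]); F.append(bot.grab_frame("wrist"))
    W=np.eye(4); W[:3,3]=np.mean(ps,0); W[:3,:3]=R.from_rotvec(rs).mean().as_matrix()
    print("pos",np.round(W[:3,3],4),"sd",np.round(np.std(ps,0),4),"rot",np.round(R.from_matrix(W[:3,:3]).as_rotvec(),4))
    im=F[-1][0]; D=np.array([f[1] for f in F]); D[D<=0]=np.nan; d=np.nan_to_num(np.nanmedian(D,0))
    return np.array(c["mtx"]),W@np.array(c["hand_eye"]),W,im,d
E
python3 - <<'E'
from h import *
K,T,W,im,d=avgpose(8)
P=cloud(K,T,d);z=P[...,2]
m=(z>.08)&(z<.1); q=P[m][:,:2].astype(np.float32)*1000
print(cv2.minAreaRect(q),q.mean(0),np.median(z[m]))
m=(abs(z-.05)<.006)&(im.min(-1)>100)&(np.hypot(P[...,0]-.426,P[...,1]+.32)<.1)
print(cv2.minAreaRect(P[m][:,:2].astype(np.float32)*1000))
c=np.array([.4255,-.3213,.071]); print("rel tool",W[:3,:3].T@(c-W[:3,3]))
E
```

```text
pos [ 0.4249 -0.3208  0.2213] sd [0.0003 0.0004 0.    ] rot [ 3.1212e+00  3.5550e-01 -3.0000e-04]
((425.02813720703125, -321.1299133300781), (13.999080657958984, 41.73638916015625), 35.126564025878906) [ 426.29034 -320.65405] 0.09328755389501903
((425.1340026855469, -321.61468505859375), (119.60623168945312, 128.49441528320312), 14.786842346191406)
rel tool [0.0005326  0.00061579 0.15032285]
```

```bash

python3 -m crank '[[[0,0,1.185],[0,0.0005,0.06],1],[[0,0,1.185],[0,0.0005,0.06],1],[[0,0,1.185],[0,0.0005,0.06],1],[[0,0,1.185],[0,0.0005,0.06],1],[[0,0,1.185],[0,0.0005,0.06],1],[[0,0,1.185],[0,0.0005,0.06],1],[[0,0,1.185],[0,0.0005,0.06],1],[[0,0,1.185],[0,0.0005,0.06],1],[[0,0,1.185],[0,0.0005,0.06],1],[[0,0,1.185],[0,0.0005,0.06],1],[[0,0,1.185],[0,0.0005,0.1],1],[[0,0,1.185],[0,0.0005,0.1],1]]'
python3 -m crank '[[[0,0,0],[0,0,0.025],1],[[0,0,0],[0,0,0.05],1],[[0,0,0],[0,0,0.05],1],[[0,0,0],[0,0,0.05],0],[[0,0,0],[0,0,0.05],0],[[0,0,0],[0,0,0.05],0],[[0,0,0],[0,0,0.05],0],[[0,0,0],[0,0,0.05],0],[[0,0,0],[0,0,0.05],0],[[0,0,0],[0,0,0.05],0],[[0,0,0],[0,0,0.05],0],[[0,0,0],[0,0,0.05],0]]' 30
python3 -c "
from h import *
s=bot.observe();print(s['qpos'],s['moment'],s['force'],s['ee_rot'])"
```

```text
time_s: 3.75
position: [0.4233, -0.3185, 0.1164]
ee_rot: [-2.788, 1.445, 0.011]
force: [-0.9, 0.9, -2.2]
finger_gap: 0.0856
grip_force: 0.0
time_s: 4.75
position: [0.4255, -0.3211, 0.0724]
ee_rot: [2.788, -1.446, 0.001]
force: [-3.3, 0.1, 6.9]
finger_gap: 0.0133
grip_force: 33.3
[ 0.67055082  0.32808262 -0.10060848  1.81984696  0.03956753  0.99472196
 -1.97396369] [-0.01985061  0.7271604   0.02833581] [-3.2765101   0.06266658  6.86338638] [ 2.78802852e+00 -1.44600457e+00  1.19278745e-03]
```

```bash

python3 -m crank '[[[0,0,-0.12],[0,0,0],0],[[0,0,-0.24],[0,0,0],0],[[0,0,-0.36],[0,0,0],0],[[0,0,-0.48],[0,0,0],0],[[0,0,-0.6],[0,0,0],0],[[0,0,-0.7],[0,0,0],0],[[0,0,-0.8],[0,0,0],0],[[0,0,-0.9],[0,0,0],0],[[0,0,-1.0],[0,0,0],0],[[0,0,-1.05],[0,0,0],0],[[0,0,-1.05],[0,0,0],0]]'
python3 -c "
from h import *
s=bot.observe();print(s['moment'],s['force'],s['ee_rot'])"
python3 -m crank '[[[0,0,-0.05],[0,0,0],0],[[0,0,-0.10],[0,0,0],0],[[0,0,-0.13],[0,0,0],0],[[0,0,-0.13],[0,0,0],0]]'
python3 -c "
from h import *
s=bot.observe();print(s['moment'],s['force'],s['ee_rot'])"
```

```text
time_s: 5.67
position: [0.4254, -0.321, 0.0724]
ee_rot: [3.137, 0.152, -0.0]
force: [-4.3, 0.5, 7.5]
finger_gap: 0.0137
grip_force: 33.3
[ 0.23208306  0.79906259 -0.01233593] [-4.32078911  0.46524249  7.535749  ] [ 3.13702184e+00  1.51514605e-01 -1.43803248e-04]
time_s: 6.0
position: [0.4254, -0.321, 0.0724]
ee_rot: [3.121, 0.353, -0.0]
force: [-3.7, -0.3, 7.2]
finger_gap: 0.0134
grip_force: 33.3
[0.2129275  0.88335838 0.0468931 ] [-3.74386517 -0.26997458  7.22336549] [ 3.12070221e+00  3.52747227e-01 -3.45058236e-04]
```

```bash

for i in 1 2 3; do python3 -m crank '[[[0,0,-0.03],[0,0,0],0],[[0,0,-0.05],[0,0,0],0],[[0,0,-0.05],[0,0,0],0]]' | grep -E 'ee_rot|gap'
python3 -c "
from h import *
s=bot.observe();print(s['moment'],s['force'],s['qpos'][6])"; done
```

```text
ee_rot: [3.111, 0.428, -0.0]
finger_gap: 0.0132
[ 0.2770417   0.88718874 -0.55663421] [-3.66956474  0.12694064  7.62587606] -0.8092119546092801
ee_rot: [3.1, 0.504, 0.001]
finger_gap: 0.0136
[ 0.22465547  0.54609122 -0.97346341] [-2.45285946  0.97821847  8.26735371] -0.7624774550432132
ee_rot: [3.087, 0.579, 0.001]
finger_gap: 0.013
[ 0.38899449  0.54785912 -1.94381111] [-2.08749759  2.05741022  7.81648071] -0.7162030871660557
```

The moment climbed to -1.9 N m about 1.2 rad in, so the knob is at its stop. I'll release it, rise and check.

```bash

python3 -m crank '[[[0,0,0],[0,0,0],1],[[0,0,0],[0,0,0],1],[[0,0,0],[0,0,0],1],[[0,0,0],[0,0,0],1],[[0,0,0],[0,0,0],1],[[0,0,0],[0,0,-0.03],1],[[0,0,0],[0,0,-0.07],1],[[0,0,0],[0,0,-0.11],1],[[0,0,0],[0,0,-0.15],1],[[0,0,0],[0,0,-0.15],1]]'
python3 - <<'E'
from h import *
K,T,W,im,d=avgpose(4)
cv2.imwrite("pics/w2.png",im)
P=cloud(K,T,d);z=P[...,2]
m=(z>.08)&(z<.1); q=P[m][:,:2].astype(np.float32)*1000
print(cv2.minAreaRect(q),q.mean(0),np.median(z[m]))
delta([.5,.312,.25])
E
```

```text
time_s: 7.58
position: [0.4291, -0.322, 0.23]
ee_rot: [3.077, 0.583, 0.013]
force: [0.8, -0.2, 0.6]
finger_gap: 0.0853
grip_force: 0.0
pos [ 0.4274 -0.3212  0.2252] sd [0.0012 0.0007 0.0033] rot [3.0818 0.5832 0.0069]
((424.86090087890625, -321.4559020996094), (41.87902069091797, 13.041045188903809), 14.780004501342773) [ 426.5306 -320.5741] 0.09380383730436809
turn [-0.0012  0.0008  0.    ] shift [ 0.3004 -0.561  -0.0292] q7 [ 0.871  0.209 -0.333  1.629  0.07   1.316 -0.67 ] t 7.7833
```

View pics/w2.png

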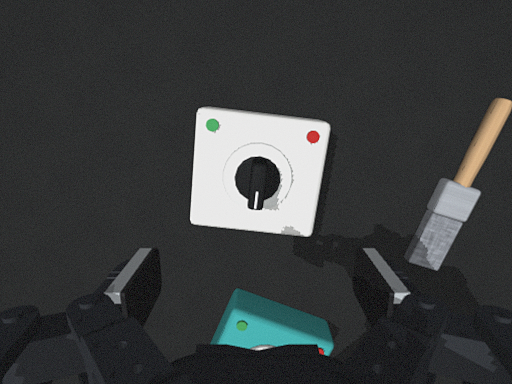

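The wrist view shows the bar (mark at 255,200) now parallel to the console's sides, at 14.8° against the console's 14.8°, so the knob is at zero. Next, the flap.

```bash

python3 -m crank '[[[0,0,-0.585],[0.3,-0.561,-0.025],1],[[0,0,-0.585],[0.3,-0.561,-0.025],1],[[0,0,-0.585],[0.3,-0.561,-0.025],1],[[0,0,-0.585],[0.3,-0.561,-0.025],1],[[0,0,-0.585],[0.3,-0.561,-0.025],1],[[0,0,-0.585],[0.3,-0.561,-0.025],1],[[0,0,-0.585],[0.3,-0.561,-0.025],1],[[0,0,-0.585],[0.3,-0.561,-0.025],1],[[0,0,-0.585],[0.3,-0.561,-0.025],1],[[0,0,-0.585],[0.3,-0.561,-0.025],1],[[0,0,-0.585],[0.3,-0.561,-0.025],1],[[0,0,-0.585],[0.3,-0.561,-0.025],1]]' | head -2
python3 -c "
from h import *
delta([.5,.312,.25],np.radians(-35))"
```

```text
time_s: 8.78
position: [0.4833, 0.1774, 0.2395]
turn [-0.0015  0.0017 -0.0016] shift [ 0.1197 -0.0637 -0.0106] q7 [ 0.277  0.222 -0.802  1.625  0.162  1.365 -1.158] t 8.7833
```

```bash

python3 -m crank '[[[0,0,0],[0.12,-0.064,-0.01],1],[[0,0,0],[0.12,-0.064,-0.01],1],[[0,0,0],[0.12,-0.064,-0.01],1],[[0,0,0],[0.12,-0.064,-0.01],1],[[0,0,0],[0.12,-0.064,-0.01],1],[[0,0,0],[0.12,-0.064,-0.01],1],[[0,0,0],[0.12,-0.064,-0.01],1],[[0,0,0],[0.12,-0.064,-0.01],1],[[0,0,0],[0.12,-0.064,-0.01],1]]' | head -3
cat > leafm.py <<'E'
from h import *
import sys
K,T,W,im,d=avgpose(6)
np.savez("leaf.npz",K=K,T=T,W=W,im=im,d=d); cv2.imwrite(sys.argv[1],im)
P=cloud(K,T,d);z=P[...,2]; hsv=cv2.cvtColor(im,cv2.COLOR_BGR2HSV); H,S,V=hsv[...,0],hsv[...,1],hsv[...,2]
def rect(m,l):
    m=cv2.morphologyEx(m.astype(np.uint8),cv2.MORPH_OPEN,np.ones((3,3)))>0
    q=P[m][:,:2].astype(np.float32)*1000; q=q[np.isfinite(q).all(1)]
    r=cv2.minAreaRect(q); print(l,len(q),np.round(r[0],1),np.round(r[1],1),round(r[2],2),"z",np.round(np.nanmedian(z[m]),4))
rect((H>100)&(H<125)&(S>120)&(z<.03),"blue")
rect((H>20)&(H<35)&(S>120)&(abs(z-.048)<.005),"griptop")
rect((H>20)&(H<35)&(S>120),"grip")
for t in("leaf_grip","leaf_hole","leaf"):
    for x in bot.place_of("wrist",t): print(t,np.round(x["location"],1),round(x["score"],2),np.round(ray_z(K,T,x["location"],{"leaf":0,"leaf_grip":.033,"leaf_hole":.011}[t]),4))
print(bot.observe()["qpos"])
E
python3 leafm.py pics/w3.png
```

```text
time_s: 9.53
position: [0.5013, 0.3092, 0.2508]
ee_rot: [2.788, 1.445, -0.001]
pos [0.5011 0.3098 0.2511] sd [0.0001 0.0004 0.0001] rot [2.7881e+00 1.4465e+00 3.0000e-04]
blue 7724 [473.6 326.9] [112.5 113.7] 57.53 z 0.0055
griptop 59 [267.7 391. ] [50.9  1.5] 77.16 z 0.0451
grip 7897 [358.1 367.9] [108.6 328.2] 77.45 z 0.0057
leaf_grip [ 54.1 225.8] 0.88 [0.263  0.3893 0.033 ]
leaf_grip [253.4 166.5] 0.73 [0.4972 0.3113 0.033 ]
leaf_hole [321.4 162.9] 0.96 [0.5632 0.2648 0.011 ]
leaf_hole [  8.7 245. ] 0.69 [0.1797 0.4053 0.011 ]
leaf_hole [478.6 300.2] 0.36 [ 0.6369 -0.0167  0.011 ]
leaf [254.4 159.2] 0.87 [0.4995 0.3129 0.    ]
leaf [ 67.3 216.3] 0.87 [0.2607 0.3909 0.    ]
[-0.00729552  0.4083929  -0.82512495  1.4115291   0.29841581  1.44984876
 -1.43864709]
```

View pics/w3.png

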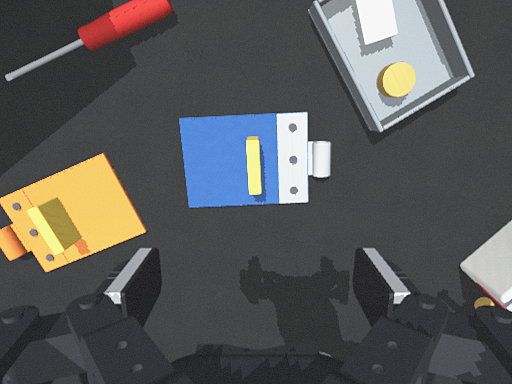

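The view shows the blue flap at (180–308, 112–207), its grip at (253,166) and its knuckle at (320,160), pointing right. The orange decoy is at left and the tray at upper right. I'll refine the flap pose with location-limited fits.

```bash
python3 - <<'E'
from h import *
z_=dict(np.load("leaf.npz")); K,T,im,d=z_["K"],z_["T"],z_["im"],z_["d"]
P=cloud(K,T,d);z=P[...,2];hsv=cv2.cvtColor(im,cv2.COLOR_BGR2HSV);H,S=hsv[...,0],hsv[...,1]
near=np.hypot(P[...,0]-.49,P[...,1]-.315)<.13
def rect(m,l):
    q=P[m][:,:2].astype(np.float32)*1000; r=cv2.minAreaRect(q); print(l,len(q),np.round(r[0],1),np.round(r[1],1),round(r[2],2),"z",np.round(np.median(z[m]),4),"mean",q.mean(0))
y=(H>20)&(H<35)&(S>100)&near
rect(y&(z>.043),"griptop")
rect(y&(z>.015)&(z<.04),"gripside")
box=np.zeros_like(y); box[105:215,170:312]=1
m=box&near&((S>120)|(im.min(-1)>110))&(z>.002)&(z<.012); m=cv2.morphologyEx(m.astype(np.uint8),cv2.MORPH_OPEN,np.ones((3,3)))>0
rect(m&near,"panel+strip (150x110)")
b=np.zeros_like(y); b[130:190,310:340]=1
rect(b&near&(z>.012),"knuckle")
for a in (57.5,57):
    u=np.array([np.cos(np.radians(a)),np.sin(np.radians(a))]);
E
```

```text
griptop 164 [526.3 295.6] [60.  78.8] 57.56 z 0.0472 mean [500.42392 315.4933 ]
gripside 38 [499.6 309.6] [66.5 10.9] 62.25 z 0.0273 mean [506.81372 321.43292]
panel+strip (150x110) 10502 [491.5 317. ] [110.3 154.1] 57.57 z 0.0057 mean [491.6873 320.6037]
knuckle 612 [565.1 271.2] [39.6 19.9] 58.01 z 0.02 mean [564.7239  272.13446]
```

```bash

python3 -m crank '[[[0,0,-0.048],[0.001,-0.004,0.04],1],[[0,0,-0.048],[0.001,-0.004,0.08],1],[[0,0,-0.048],[0.001,-0.004,0.12],1],[[0,0,-0.048],[0.001,-0.004,0.16],1],[[0,0,-0.048],[0.001,-0.004,0.19],1],[[0,0,-0.048],[0.001,-0.004,0.21],1],[[0,0,-0.048],[0.001,-0.004,0.225],1],[[0,0,-0.048],[0.001,-0.004,0.237],1],[[0,0,-0.048],[0.001,-0.004,0.237],1],[[0,0,-0.048],[0.001,-0.004,0.237],1]]' 
python3 -m crank '[[[0,0,0],[0,0,0],0],[[0,0,0],[0,0,0],0],[[0,0,0],[0,0,0],0],[[0,0,0],[0,0,0],0],[[0,0,0],[0,0,0],0],[[0,0,0],[0,0,0],0],[[0,0,0],[0,0,0],0],[[0,0,0],[0,0,0],0],[[0,0,0],[0,0,0],0],[[0,0,0],[0,0,0],0]]' 90
python3 -c "
from h import *
s=bot.observe();print(s['qpos'],s['moment'],s['force'],s['ee_rot'])"
```

```text
time_s: 10.82
position: [0.498, 0.3142, 0.014]
ee_rot: [-2.752, -1.516, 0.001]
force: [0.3, 0.3, 0.3]
finger_gap: 0.0854
grip_force: 0.0
time_s: 11.65
position: [0.4984, 0.3142, 0.0146]
ee_rot: [2.752, 1.515, 0.001]
force: [-1.0, -1.2, 5.8]
finger_gap: 0.0128
grip_force: 88.6
[-0.07110564  0.62367014 -0.73187451  1.68694841  0.47722126  1.01676132
 -1.5305004 ] [-0.27970635  0.20400894  0.02953387] [-1.01920748 -1.22968556  5.83301232] [2.75171843e+00 1.51537672e+00 1.21709034e-03]
```

```bash

python3 -m crank '[[[0,0,0],[0,0,-0.02],0],[[0,0,0],[0,0,-0.05],0],[[0,0,0],[0,0,-0.09],0],[[0,0,0],[0,0,-0.13],0],[[0,0,0],[0,0,-0.17],0],[[0,0,0],[0,0,-0.17],0]]' 
python3 -m crank '[[[0,0,-0.1],[-0.031,0.02,0],0],[[0,0,-0.2],[-0.063,0.041,0],0],[[0,0,-0.3],[-0.094,0.062,0],0],[[0,0,-0.4],[-0.125,0.083,0],0],[[0,0,-0.5],[-0.156,0.104,0],0],[[0,0,-0.6],[-0.187,0.125,0],0],[[0,0,-0.7],[-0.218,0.146,0],0],[[0,0,-0.78],[-0.25,0.166,0],0],[[0,0,-0.78],[-0.281,0.187,0],0],[[0,0,-0.78],[-0.312,0.207,0],0],[[0,0,-0.78],[-0.312,0.207,0],0],[[0,0,-0.78],[-0.312,0.207,0],0]]' 
python3 - <<'E'
from h import *
print(bot.observe()["qpos"])
K,T,W,im,d=avgpose(6); np.savez("c1.npz",K=K,T=T,W=W,im=im,d=d); cv2.imwrite("pics/w4.png",im)
for t in("leaf_hole","mount_hole"):
    for x in bot.place_of("wrist",t): print(t,np.round(x["location"],1),round(x["score"],2))
E
```

```text
time_s: 12.15
position: [0.5003, 0.3169, 0.1921]
ee_rot: [-2.751, -1.516, -0.018]
force: [1.5, 2.1, -3.6]
finger_gap: 0.0131
grip_force: 88.6
time_s: 13.15
position: [0.5054, -0.0637, 0.1828]
ee_rot: [-1.976, -2.441, 0.002]
force: [1.1, 1.2, -4.1]
finger_gap: 0.0128
grip_force: 88.5
[ 0.81824148  0.27298082 -0.88455523  1.72389563  0.22145774  1.25160895
  0.09102549]
pos [ 0.5058 -0.0601  0.1834] sd [0.0003 0.0018 0.0004] rot [-1.9687e+00 -2.4469e+00  3.0000e-04]
leaf_hole [420.1 253.6] 0.74
mount_hole [441.6 200.4] 0.68
```

View pics/w4.png

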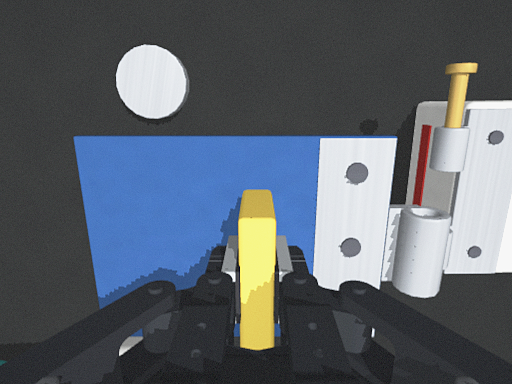

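The flap is in hand, with its knuckle at (420,250). The mount's +y knuckle is at (450,148) and its pin at (460,80), but the -y knuckle is hidden. I'll shift sideways so both fixed knuckles show, then fit cylinders.

```bash

python3 -m crank '[[[0,0,0],[-0.04,0,0],0],[[0,0,0],[-0.08,0,0],0],[[0,0,0],[-0.08,0,0],0],[[0,0,0],[-0.08,0,0],0],[[0,0,0],[-0.08,0,0],0],[[0,0,0],[-0.08,0,0],0]]' | head -3
cat > fit.py <<'E'
from h import *
import sys
from scipy.optimize import least_squares
K,T,W,im,d=avgpose(6); np.savez(sys.argv[1]+".npz",K=K,T=T,W=W,im=im,d=d); cv2.imwrite(f"pics/{sys.argv[1]}.png",im)
for t in("leaf_hole","mount_hole"):
    for x in bot.place_of("wrist",t): print(t,np.round(x["location"],1),round(x["score"],2))
E
python3 fit.py w5
```

```text
time_s: 14.05
position: [0.5234, -0.1369, 0.184]
ee_rot: [-1.966, -2.45, -0.001]
pos [ 0.5234 -0.1372  0.1841] sd [0.     0.0003 0.0001] rot [1.9666e+00 2.4498e+00 3.0000e-04]
leaf_hole [421.2 252.5] 0.96
mount_hole [461.7  86.4] 0.58
```

View pics/w5.png

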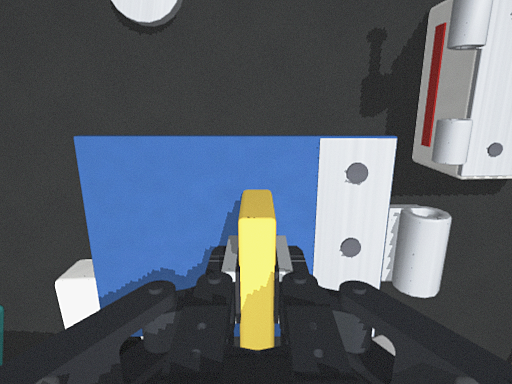

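Both fixed knuckles now show, at (468,22) and (453,140), with the flap's own at (422,250).

```bash
cat > fit2.py <<'E'
from h import *
from scipy.optimize import least_squares
# work in a levelled frame L: x=leaf-x(tool y), y=tool x, z up, origin TCP
def load(f):
    z=dict(np.load(f+".npz")); W=z["W"]; A=np.stack([W[:3,1],W[:3,0],-W[:3,2]],1) # cols: axes in world
    T=z["T"].copy(); T2=np.eye(4); T2[:3,:3]=A.T@T[:3,:3]; T2[:3,3]=A.T@(T[:3,3]-W[:3,3])
    return z["im"],cloud(z["K"],T2,z["d"])*1000,W,A,z["K"],T2
def cyl(q,c0,r=11,yaw=None):
    # axis: point (x,.,z) at y=mean, dir (a,1,b)
    ym=np.mean(q[:,1])
    def res(p):
        dy=q[:,1]-ym; D=np.array([p[2],1,p[3]]); n=np.linalg.norm(D)
        v=q-np.array([p[0],ym,p[1]]); return np.linalg.norm(np.cross(v,D/n),axis=1)-r
    s=least_squares(res,[c0[0],c0[1],0,0],loss="soft_l1",f_scale=.5); return s.x,ym,np.sqrt(np.mean(s.fun**2))
def sel(P,c,hx,hy,zlo,zhi):
    m=(abs(P[...,0]-c[0])<hx)&(abs(P[...,1]-c[1])<hy)&(P[...,2]>zlo)&(P[...,2]<zhi); return P[m]
E
python3 - <<'E'
from fit2 import *
im,P,W,A,K,T2=load("w5")
hsv=cv2.cvtColor(im,cv2.COLOR_BGR2HSV)
def box(u0,u1,v0,v1):
    q=P[v0:v1,u0:u1].reshape(-1,3); return q[np.isfinite(q).all(1)]
for l,b in(("leaf",(396,448,206,296)),("fix-",(434,472,118,165)),("fix+",(450,492,0,50)),("panel",(95,215,145,240)),("strip",(325,380,145,230)),("mtop",(476,505,130,170)),("griptop",(245,272,191,214))):
    q=box(*b); print(l,len(q),"med",np.round(np.median(q,0),1),"p2",np.round(np.percentile(q,2,0),1),"p98",np.round(np.percentile(q,98,0),1))
q=box(95,215,145,240); c=np.linalg.lstsq(np.c_[q[:,:2],np.ones(len(q))],q[:,2],rcond=None)[0]; print("panel plane slope x,y deg",np.degrees(c[:2]),c[2])
q=box(325,380,145,230); c=np.linalg.lstsq(np.c_[q[:,:2],np.ones(len(q))],q[:,2],rcond=None)[0]; print("strip plane",np.degrees(c[:2]),c[2])
blue=(hsv[...,0]>100)&(hsv[...,0]<125)&(hsv[...,1]>120); q=P[blue]; q=q[abs(q[:,2]+8)<12]
# far edge of panel (y max): per column
v=[];
for u in range(90,390,5):
    col=P[120:200,u]; k=np.where((col[:,2]>-30)&(col[:,2]<20))[0]
    if len(k): v.append(col[k[0]+1])
v=np.array(v); f=np.polyfit(v[:,0],v[:,1],1); print("edge y+ yaw deg",np.degrees(f[0]),"y at x=0",f[1],"z",v[:,2].mean())
print("axes world",np.round(A,4).tolist())
E
```

```text
leaf 4680 med [75.7  2.2  4. ] p2 [  68.  -139.6 -184.8] p98 [211.2  19.8   7.1]
fix- 1786 med [133.1  43.5 -81.5] p2 [ 125.6   27.4 -137. ] p98 [154.9  57.5 -78.4]
fix+ 2100 med [131.8 116.  -81.6] p2 [124.6 103.6 -95.6] p98 [154.2 130.5 -78.4]
panel 11400 med [-50.3  27.8  -8.9] p2 [-78.6   3.9  -9.5] p98 [-22.5  49.9  -8.3]
strip 4675 med [44.4 30.4 -7.9] p2 [31.8  9.5 -8.5] p98 [57.7 50.  -6.3]
mtop 1160 med [168.7  36.1 -94.4] p2 [157.9  21.6 -95.1] p98 [180.4  50.  -92.8]
griptop 621 med [-0.4 29.8 14.1] p2 [-5.8 29.3 -3.4] p98 [ 5.1 30.  27.8]
panel plane slope x,y deg [-0.05650206  0.00620414] -8.925431359716644
strip plane [0.14557909 0.37144677] -8.146855911183705
edge y+ yaw deg -0.06000293612632568 y at x=0 54.456364244416015 z -9.07808313800814
axes world [[0.9763, -0.2162, -0.0002], [0.2162, 0.9763, -0.0001], [0.0002, 0.0001, 1.0]]
```

```bash
cat > rel.py <<'E'
from fit2 import *
import sys
def knuckles(f,guess):
    im,P,W,A,K,T2=load(f); out={}
    for l,(c,hy) in guess.items():
        q=P[(abs(P[...,0]-c[0])<13)&(abs(P[...,1]-c[1])<hy)&(P[...,2]>c[2]+1)&(P[...,2]<c[2]+13)]
        p,ym,rms=cyl(q,(c[0],c[2])); y=q[:,1]
        # end planes: from all points close to cylinder surface
        r=np.hypot(P[...,0]-p[0]-p[2]*(P[...,1]-ym),P[...,2]-p[1]-p[3]*(P[...,1]-ym))
        m=(abs(r-11)<2)&(P[...,2]>p[1]+4)&(abs(P[...,1]-c[1])<hy+8); yy=np.sort(P[m][:,1])
        print(l,len(q),"x,z at ym",np.round(p[:2],2),"ym",round(ym,2),"yaw,pitch deg",np.round(np.degrees(p[2:]),2),"rms",round(rms,2),"yends",np.round(np.percentile(yy,[0.5,2,98,99.5]),1))
        out[l]=(p,ym)
    return out,W,A
if __name__=="__main__":
    g={"leaf":((80,0,-4),17),"fix-":((134,43,-89),12),"fix+":((133,118,-89),11)}
    knuckles("w5",g)
E
python3 rel.py
```

```text
leaf 3115 x,z at ym [78.94 -4.28] ym 0.55 yaw,pitch deg [0.04 0.05] rms 0.28 yends [-19.6 -18.8  19.5  19.8]
fix- 1134 x,z at ym [136.54 -89.78] ym 43.2 yaw,pitch deg [-0.62  0.11] rms 0.32 yends [27.9 28.5 56.9 57.1]
fix+ 1406 x,z at ym [135.57 -89.8 ] ym 118.09 yaw,pitch deg [-0.54 -0.  ] rms 0.36 yends [103.6 103.8 128.8 129.5]
```

```bash

python3 -m crank '[[[0,0,-0.0125],[0.04,0.016,0],0],[[0,0,-0.0125],[0.079,0.031,0],0],[[0,0,-0.0125],[0.0794,0.031,0],0],[[0,0,-0.0125],[0.0794,0.031,0.025],0],[[0,0,-0.0125],[0.0794,0.031,0.05],0],[[0,0,-0.0125],[0.0794,0.031,0.07],0],[[0,0,-0.0125],[0.0794,0.031,0.08],0],[[0,0,-0.0125],[0.0794,0.031,0.0855],0],[[0,0,-0.0125],[0.0794,0.031,0.0855],0],[[0,0,-0.0125],[0.0794,0.031,0.0855],0],[[0,0,-0.0125],[0.0794,0.031,0.0855],0],[[0,0,-0.0125],[0.0794,0.031,0.0855],0]]' 
python3 fit.py w6
python3 - <<'E'
from rel import *
g={"leaf":((79,0,-4),17),"fix+":((105,39,-4),11),"fix-":((105,-37,-4),12)}
for k in g:
    try: knuckles("w6",{k:g[k]})
    except Exception as e: print(k,e)
E
```

```text
time_s: 15.45
position: [0.5375, -0.0543, 0.0997]
ee_rot: [1.953, 2.459, 0.002]
force: [-0.1, 0.3, -3.4]
finger_gap: 0.0128
grip_force: 88.4
pos [ 0.5371 -0.0543  0.0992] sd [0.0002 0.     0.0003] rot [1.9531e+00 2.4592e+00 1.0000e-03]
leaf_hole [470.9 247.5] 0.72
leaf_hole [418.4 255.5] 0.65
mount_hole [472.6 249.4] 0.59
leaf 3100 x,z at ym [78.92 -4.24] ym 0.53 yaw,pitch deg [ 0.12 -0.  ] rms 0.29 yends [-19.6 -18.8  19.5  19.8]
fix+ 2312 x,z at ym [104.73  -4.95] ym 38.82 yaw,pitch deg [0.05 0.26] rms 0.33 yends [24.9 25.4 53.8 54.3]
fix- 1367 x,z at ym [104.87  -5.02] ym -34.03 yaw,pitch deg [-0.17  0.09] rms 0.29 yends [-47.1 -44.8 -21.6 -21.4]
```

View pics/w6.png

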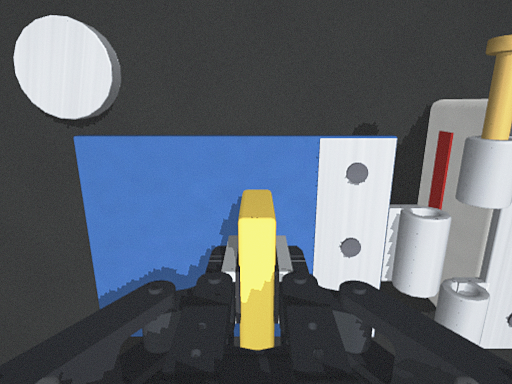

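The flap knuckle at (420,250) is level with the fixed pair at (487,170) and (465,300), about 26 mm short. I'll make the small corrections, then slide straight in.

```bash

python3 -m crank '[[[0,0,-0.003],[0.0014,0,0.0005],0],[[0,0,-0.003],[0.0014,0,0.0005],0],[[0,0,-0.003],[0.0014,0.004,0.0005],0],[[0,0,-0.003],[0.0014,0.008,0.0005],0],[[0,0,-0.003],[0.0014,0.012,0.0005],0],[[0,0,-0.003],[0.0014,0.016,0.0005],0],[[0,0,-0.003],[0.0014,0.019,0.0005],0],[[0,0,-0.003],[0.0014,0.022,0.0005],0],[[0,0,-0.003],[0.0014,0.0245,0.0005],0],[[0,0,-0.003],[0.0014,0.0259,0.0005],0],[[0,0,-0.003],[0.0014,0.0259,0.0005],0],[[0,0,-0.003],[0.0014,0.0259,0.0005],0]]' 
python3 fit.py w7
python3 - <<'E'
from rel import *
g={"leaf":((79,0,-4),17),"fix+":((79,39,-4),11),"fix-":((79,-37,-4),12)}
for k in g:
    try: knuckles("w7",{k:g[k]})
    except Exception as e: print(k,e)
s=bot.observe(); print(s["force"],s["moment"],s["position"])
E
```

```text
time_s: 16.85
position: [0.5615, -0.047, 0.0979]
ee_rot: [-1.95, -2.463, 0.0]
force: [-0.7, 0.0, -3.9]
finger_gap: 0.013
grip_force: 88.6
pos [ 0.5614 -0.0471  0.098 ] sd [0.     0.0001 0.    ] rot [-1.9500e+00 -2.4631e+00  1.0000e-04]
leaf_hole [420.9 253.9] 0.97
leaf 3110 x,z at ym [78.92 -4.27] ym 0.5 yaw,pitch deg [0.07 0.07] rms 0.28 yends [-24.7 -24.1  24.2  24.8]
fix+ 2587 x,z at ym [79.51 -3.56] ym 39.28 yaw,pitch deg [-0.02  0.01] rms 0.3 yends [23.2 23.8 52.3 52.6]
fix- 217 x,z at ym [79.36 -3.61] ym -27.7 yaw,pitch deg [ 1.79 -1.21] rms 1.2 yends [-35.4 -32.5 -17.2 -17. ]
[ 0.09433591  0.088448   -5.18606172] [-0.00284368  0.06679252 -0.01447193] [ 0.5615207  -0.04705511  0.09802363]
```

View pics/w7.png

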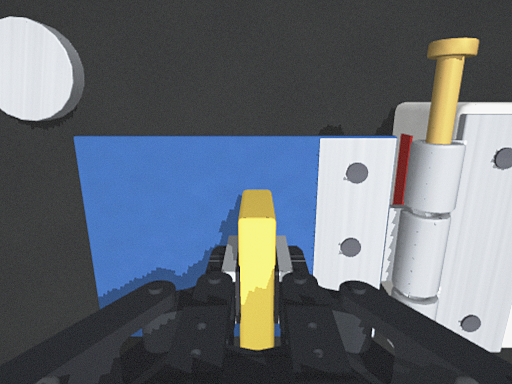

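The flap knuckle sits in the gap, nearly aligned and with no contact. It reads 0.7 mm low and 0.5 mm short, so I'll trim that and re-check.

```bash

python3 -m crank '[[[0,0,0],[-0.0001,0.0005,-0.0007],0],[[0,0,0],[-0.0001,0.0005,-0.0007],0],[[0,0,0],[-0.0001,0.0005,-0.0007],0],[[0,0,0],[-0.0001,0.0005,-0.0007],0],[[0,0,0],[-0.0001,0.0005,-0.0007],0],[[0,0,0],[-0.0001,0.0005,-0.0007],0],[[0,0,0],[-0.0001,0.0005,-0.0007],0],[[0,0,0],[-0.0001,0.0005,-0.0007],0]]' 
python3 fit.py w8
python3 - <<'E'
from rel import *
knuckles("w8",{"leaf":((79,0,-4),17),"fix+":((79,39,-4),11)})
im,P,*_=load("w8"); q=P[145:240,95:215].reshape(-1,3); c=np.linalg.lstsq(np.c_[q[:,:2],np.ones(len(q))],q[:,2],rcond=None)[0]; print("slope",np.degrees(c[:2]))
s=bot.observe(); print(s["force"],s["moment"],s["position"],s["time_s"])
# fixed cameras: knob and bystander check
K,T=cam("scene"); im,d=bot.grab_frame("scene"); cv2.imwrite("pics/s8.png",cv2.resize(im[100:340,130:450],(800,600)))
E
```

```text
time_s: 17.92
position: [0.5621, -0.047, 0.0987]
ee_rot: [1.95, 2.463, 0.0]
force: [0.5, 0.0, -4.3]
finger_gap: 0.0131
grip_force: 88.6
pos [ 0.562  -0.047   0.0987] sd [0. 0. 0.] rot [-1.9500e+00 -2.4632e+00 -1.0000e-04]
leaf_hole [419.3 254.4] 0.57
leaf 3112 x,z at ym [78.93 -4.27] ym 0.54 yaw,pitch deg [0.08 0.  ] rms 0.29 yends [-24.7 -24.1  24.2  24.8]
fix+ 2498 x,z at ym [78.88 -4.28] ym 39.22 yaw,pitch deg [-0.03  0.02] rms 0.31 yends [23.2 23.8 52.3 52.6]
slope [-0.04950363 -0.00049873]
[-0.88080839 -0.22307984 -4.64790418] [-0.02015266 -0.02708487 -0.01138938] [ 0.56207447 -0.04699192  0.09868768] 18.3167
```

View pics/s8.png

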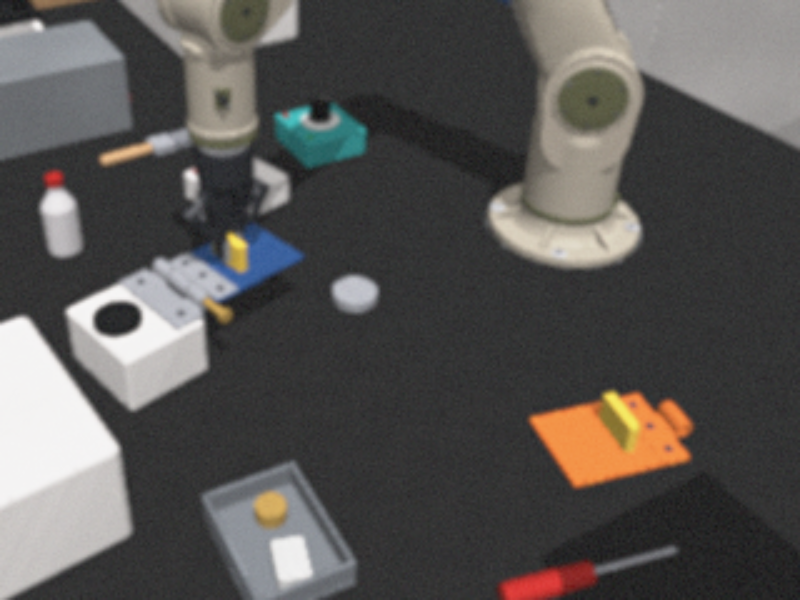

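The scene view shows the flap held level at the mount with its hinge line in place, and the bystanders where they started. The axes agree to about 0.1 mm, and the wrist carries only the flap's weight, so I'm handing in.

```bash
python3 -c "
from bench import bot
print(bot.finish_job())"
```

```text
the job is handed in; nothing more can be done
None
```

Job handed in at about 18 s with no verdict returned: the knob is at its anticlockwise stop, and the gripper alone holds the blue flap level, its knuckle in the mount gap and about 0.1 mm off the measured +y knuckle's axis, with no contact force seen.

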